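# Set the stop collar on the flat of a lab drive shaft

### The job

Pinch the upright steel shaft of the bench drive and turn it until the flat on it (orange face) points to the red mark on top of the housing; feel the flat between the fingers to be sure. Then take the aluminium collar from the green mat, keep its brass set-screw pointing to the red mark so that it lies over the flat, lower it onto the shaft and finish while still holding it there, level, with its underside at the top edge of the blue band and clear of the flange below, the flat still at the mark. Leave everything else where it is.

Things in the scene. Friction and masses are not known exactly. Their poses are not given: they have to be found in the camera images.
- drive: fixed bench drive unit, white housing 130 (x) x 110 (y) x 60 high; origin at the centre of its underside, on the bench. The shaft stands upright on its vertical centre line. A red mark on the top lies from the centre towards the housing's own -x side.
- spindle (a joint): angle (rad) of the flange and shaft about the vertical centre line, counter-clockwise positive seen from above; 0 = the flat faces the red mark (the drive's -x). Stiff enough to stay where it is left (friction about 0.06 N m), turns through +-3.1.
- shaft: upright steel D-shaft, diameter 20, on a dark round flange (diameter 44, 8 thick, top face 68 above the bench) that turns with it. Origin on the axis at the flange's top face, z up; the shaft's end is 55 above. Its one flat faces the shaft's own -x. Lowest 15 painted blue (the blue band). 20 across the round, 16 across with one pad on the flat, the other on the back.
- shaft_flat (a point): middle of the shaft's flat: 6 from the axis, 35 above the flange. The flat is 16 wide, runs the full length and is painted orange above the blue band; a short orange line on the shaft's end points to it.
- mat: fixed green mat 130 (x) x 200 (y) x 4 thick, origin at the centre of its underside; the collar and the spacer lie on it
- collar: loose aluminium shaft collar, 70 to 140 g, outside diameter 45, 24 high, round bore of diameter 24; origin on the bore axis at its underside, z up. Its brass set-screw sticks out on its own -x side at mid height. Loose on the shaft: it drops to the flange if let go.
- collar_screw (a point): outer end of the collar's set-screw, 34.5 from the bore axis, 12 above the underside; round head of diameter 12. Inside the bore the screw's tip (5 wide, from 9.5 to 14.5 above the underside) reaches to 7.5 from the axis, so the collar goes down the shaft only with the screw over the flat, within about 0.3 rad.
- spacer: loose black plastic ring, outside diameter 36, 12 high, no screw; lies on the mat, bystander
- scanner: black hand scanner lying flat, 160 x 60 x 30, bystander
- pen: blue marker pen lying on the bench, 130 long (its y), 12 thick, bystander
- beaker: clear beaker, diameter 64, 75 high, bystander
There are look-alikes about, which are no part of the job. Of the things that look like the collar, the smaller one is meant.

How it is judged:
By the outcome, as a careful person would: the job done as asked, in the order asked, and still so for the second after the job is handed in, while the arm keeps its last pose, push and grip.
It also fails if it takes over 53 s, if anything falls off the work surface, if the arm or the gripper's body presses on something with over 40 N, if the wrist force passes 120 N, or if a joint passes its speed limit or range.

### The arm

A 6-joint arm with a two-finger parallel gripper is mounted at the origin on the work surface. World frame = base frame: x ahead of the robot, y to its left, z up, the work surface at z = 0. Lengths are in m, angles in rad, forces in N, time in s.
With the tool pointing down it reaches from about 0.375 to 0.75 m from the base axis. Payload 9 kg.
Tool frame: the origin (TCP) lies at the centre of the arm's flange, where the gripper is bolted on; the fingertips stand ctrl.tips_ahead ahead of it and the grasp point (between the pads) lies 155 mm ahead of it (ctrl.tips_ahead is the distance from the TCP to the fingertips, in m); z points along the fingers, y is the line along which they close (so a half turn about z gives the same grasp; the last joint's range is limited). The gripper opens to 85 mm and grips with 20 to 120 N. Pads are 22 mm wide; open, the fingers measure 114 mm over their backs; the gripper's body (76 mm by 85 mm) begins 54 mm behind the grasp point. The pads swing forward as they close: fully open they stand 13 mm farther back than shut.
Start: joints at [0.945, 0.104, 0.097, 1.564, 0, 1.353], TCP at [0.238, 0.551, 0.405] pointing down, gripper open.
Joint ranges: [-2.99, 2.99], [-0.84, 1.86], [-1.1, 1.16], [-1.84, 2.11], [-1.51, 1.56], [-3.14, 3.14]. Speed limits (rad/s): [2.22, 2.22, 2.57, 3.14, 3.14, 3.14].

### API

Orientations are given as a 3x3 rotation matrix whose columns are the frame's x, y, z axes.
In Python, from plant import ctrl, viewer gives the robot as it stands.
- The arm moves only by the tool step_arm, never from a script. Its argument "increments" is a list of rows, each an object of numbers: "tx", "ty", "tz": the shift along the tool's x, y, z in m; "rx", "ry", "rz": the turn, a rotation vector about the tool's x, y, z in rad; "grip": the gripper's target within -1 to 1 (shut at 1, half-way at 0, fully open at -1). A call has exactly 10 rows; each row shifts and turns the commanded pose from where the row before left it, along the tool's axes as they then stand; what a row does not reach is not made up. A row lasts 1/12 s, in which the tool goes at most 41.7 mm and 7.16 degrees, less where a joint would pass 70% of its speed; a pose out of reach is approached as far as the arm can. A call is refused whole if a number of a shift passes 0.0417 or a number of a turn 0.125, either way. A call with a gripper value outside its range is refused whole. The fingers move at their own pace and stop on an object; the grip force is fixed at half the most. Time passes only in rows, so rows that do not move let the fingers close, or fill a call up. It gives the time, the measured TCP pose, the force, the opening and the grip force at its end, in the units of the state.
- ctrl.sense(): the state, without advancing time (a new reading comes with each control period).
- viewer.capture(name): name is "side" or "top" or "wrist"; returns the picture (420x560x3 uint8, red, green, blue); there is no depth.
- viewer.get_calibration(name): a dict with "vertical_fov" (degrees; the focal length in pixels is half the picture's height over the tangent of half this angle, whatever the lens; pixels are square), "cx", "cy" (the principal point, pixels), "D" ([k1, k2, p1, p2, k3] as OpenCV has them; the pictures are not rectified), "R" (3x3) and "t" (3): a world point X has camera coordinates R X + t; the wrist camera has in their place "mount" (4x4, takes a point from camera to tool coordinates, whose origin is the TCP and whose axes are the flange's). Camera axes: x right, y down, z forward; pixel columns grow to the right and rows downward; lengths in m; the calibration is good to about 2 mm. A picture is of the moment at which its call begins: read the wrist's pose just before it. get_calibration takes no time and is no camera call.
- ctrl.finish_job(): hands the job in; it is judged then, once.
The state is a dict: "time_s": time; "joint_positions": joint angles; "dq": joint speeds; "effort": joint torques, N m; "position": TCP position; "orientation": TCP orientation; "force": force on the tool from outside, world axes, zero at the start; "wrist_torque": the same for the moment, N m; "width": finger opening in m; "finger_force": force on a finger pad.
Only numpy, scipy, OpenCV 4.12 (cv2) and the standard library are available. Lean on these libraries where they do the work, as an engineer would, in place of code of your own. Each camera call takes 0.05 s, during which the arm holds its last target. There are 200 camera calls.

## Working session

There is one attempt and no reset: what is moved stays moved. The work goes in short steps, Python scripts to look and compute and a tool call to move; the robot and the scene stay as the last step left them, time stands still between calls to the robot, and variables do not carry over. Pictures are saved under pics/ and viewed, at most 10 in all, crops included, and the job is handed in when it is done.

Besides the shell and the picture viewer there is one more tool, called after "Call:" as a command line: name --argument value ..., lists and objects as JSON in quotes. step_arm: Moves the arm, as the interface text tells. Its arguments: {"type":"object","properties":{"increments":{"type":"array","items":{"type":"object","properties":{"tx":{"type":"number"},"ty":{"type":"number"},"tz":{"type":"number"},"rx":{"type":"number"},"ry":{"type":"number"},"rz":{"type":"number"},"grip":{"type":"number"}}}}},"required":["increments"]}

```bash
ls; mkdir -p pics; cat > h.py <<'E'
import numpy as np, cv2
from plant import ctrl, viewer
def cal(n, s=None):
    c=viewer.get_calibration(n); f=210/np.tan(np.radians(c["vertical_fov"])/2)
    K=np.array([[f,0,c["cx"]],[0,f,c["cy"]],[0,0,1.]]); D=np.array(c["D"],float)
    if "mount" in c:
        M=np.array(c["mount"]); T=np.eye(4); T[:3,:3]=s["orientation"]; T[:3,3]=s["position"]
        W=T@M; R=W[:3,:3].T; t=-R@W[:3,3]
    else: R=np.array(c["R"]); t=np.array(c["t"])
    return K,D,R,t
def ray(c,uv):
    K,D,R,t=c; p=cv2.undistortPoints(np.array(uv,float).reshape(-1,1,2),K,D)[:,0]
    d=np.c_[p,np.ones(len(p))]@R; return -R.T@t,d
def plane(c,uv,z):
    o,d=ray(c,uv); return o+d*((z-o[2])/d[:,2:3])
def proj(c,X):
    K,D,R,t=c; return cv2.projectPoints(np.array(X,float).reshape(-1,1,3),cv2.Rodrigues(R)[0],t,K,D)[0][:,0]
def save(n,im): cv2.imwrite("pics/"+n+".png",im[...,::-1])
E
python3 - <<'E'
from h import *
s=ctrl.sense(); print({k:np.round(v,3).tolist() for k,v in s.items()}, ctrl.tips_ahead)
a=viewer.capture("top"); b=viewer.capture("side"); np.save("top0.npy",a); np.save("side0.npy",b)
save("top0",a); save("side0",b)
for n in("top","side"):
    c=cal(n); print(n,np.round(-c[2].T@c[3],3), c[0][0,0])
print(viewer.get_calibration("wrist"))
E
```

```text
pics
{'time_s': 0.0, 'joint_positions': [0.945, 0.105, 0.096, 1.564, 0.0, 1.353], 'dq': [-0.001, 0.0, -0.001, 0.0, -0.0, -0.001], 'effort': [0.001, -55.693, 50.365, 0.017, -0.0, -0.0], 'position': [0.238, 0.551, 0.404], 'orientation': [[-0.918, 0.397, -0.001], [0.397, 0.918, -0.001], [0.0, -0.001, -1.0]], 'force': [0.665, -0.079, 0.028], 'wrist_torque': [-0.02, -0.019, 0.004], 'finger_force': 0.0, 'width': 0.085} 0.1734
top [0.334 0.008 1.134] 434.7085685910147
side [0.456 0.774 0.552] 380.5922726545809
{'vertical_fov': 60.685729869676926, 'cx': 276.5340989709947, 'cy': 203.84508804046496, 'D': array([-0.02774901,  0.        ,  0.        ,  0.        ,  0.        ]), 'mount': array([[ 2.53671927e-04, -9.55801517e-01, -2.94012577e-01,
         7.46231232e-02],
       [ 9.99999602e-01,  4.94031959e-04, -7.43249392e-04,
        -9.51984898e-05],
       [ 8.55650505e-04, -2.94012272e-01,  9.55801262e-01,
         3.15469991e-02],
       [ 0.00000000e+00,  0.00000000e+00,  0.00000000e+00,
         1.00000000e+00]])}
```

View pics/top0.png

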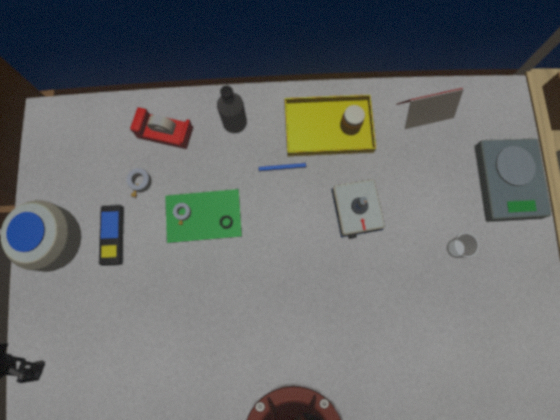

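View pics/side0.png

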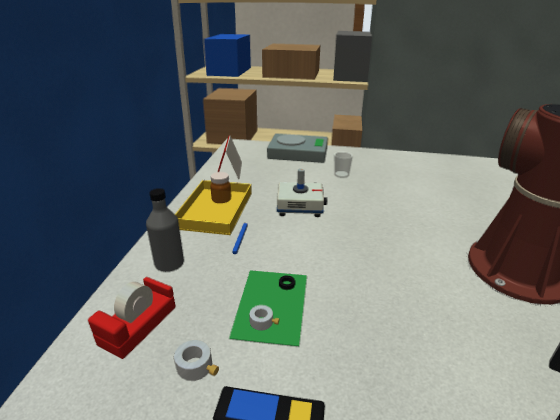

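The top view shows two collar-like rings. One is at (139,181), on the bare bench and larger. The other is at (181,212), on the green mat and smaller, with its brass screw towards (180,222). The one on the mat fits the description. The drive is at (358,208), its red mark running towards (363,226). I'll confirm with a crop and measure.

```bash
python3 - <<'E'
from h import *
a=np.load("top0.npy"); b=np.load("side0.npy")
z=lambda im,x,y,w,h: cv2.resize(im[y:y+h,x:x+w],(400,300),interpolation=cv2.INTER_CUBIC)
save("crop1",np.vstack([np.hstack([z(a,120,160,80,60),z(a,325,175,80,60)]),np.hstack([z(b,170,285,120,90),z(b,260,160,80,60)])]))
ct=cal("top"); cs=cal("side")
def comps(im,lo,hi,box,mn=3):
    x,y,w,h=box; hsv=cv2.cvtColor(im,cv2.COLOR_RGB2HSV); m=cv2.inRange(hsv,lo,hi); mm=np.zeros_like(m); mm[y:y+h,x:x+w]=m[y:y+h,x:x+w]
    n,l,st,ce=cv2.connectedComponentsWithStats(mm); return [(ce[i].round(1),st[i].tolist()) for i in range(1,n) if st[i][4]>=mn],mm
r,m=comps(a,(0,120,60),(8,255,255),(330,180,60,60)); print("red",r)
pts=np.argwhere(m)[:,::-1]
P=plane(ct,pts,0.06); 
v=cv2.fitLine(P[:,:2].astype(np.float32),cv2.DIST_L2,0,.01,.01).ravel(); print("redline",v,P.min(0),P.max(0))
# housing: bright non-saturated on top picture
g=cv2.cvtColor(a,cv2.COLOR_RGB2HSV); print(a[190:195,345],a[170,345],a[236,377])
for nm,im,c,box in(("top",a,ct,(160,185,85,60)),("side",b,cs,(230,265,85,85))):
    r,m=comps(im,(45,120,50),(75,255,255),box,50); 
    hole=cv2.morphologyEx(m,cv2.MORPH_CLOSE,np.ones((25,25)))
    M=cv2.minAreaRect(np.argwhere(hole)[:,::-1].astype(np.float32)); print(nm,"mat",M)
    r2,m2=comps(im,(10,110,60),(28,255,255),box); print(nm,"screw",r2)
    for q in r2: print(plane(c,[q[0]],.016).round(4))
    # grey collar in mat
    hs=cv2.cvtColor(im,cv2.COLOR_RGB2HSV); k=((hs[...,1]<60)&(hs[...,2]>70)).astype(np.uint8); 
    k2=np.zeros_like(k); x,y,w,h=box; k2[y+6:y+h-6,x+6:x+w-6]=k[y+6:y+h-6,x+6:x+w-6]
    n,l,st,ce=cv2.connectedComponentsWithStats(k2)
    for i in range(1,n):
        if st[i][4]>30:
            e=cv2.fitEllipse(cv2.convexHull(np.argwhere(l==i)[:,::-1].astype(np.int32)));print("grey",st[i],ce[i],e,plane(c,[e[0]],.028),plane(c,[e[0]],.02))
E
```

```text
red [(array([362.9, 223.7]), [362, 220, 3, 9, 15])]
redline [ 0.99497926  0.10008129  0.51393586 -0.2005582 ] [ 0.5027885  -0.20273978  0.06      ] [ 0.52339146 -0.19834506  0.06      ]
[[142 145 145]
 [142 149 145]
 [140 147 145]
 [138 142 140]
 [141 147 145]] [138 138 136] [143 143 142]
top mat ((202.45370483398438, 215.6041259765625), (45.50945281982422, 73.17813110351562), 84.92039489746094)
top screw [(array([180.5, 222. ]), [180, 221, 2, 3, 6])]
[[0.5488 0.2691 0.016 ]]Traceback (most recent call last):
  File "<stdin>", line 27, in <module>
cv2.error: OpenCV(4.12.0) /io/opencv/modules/imgproc/src/shapedescr.cpp:361: error: (-201:Incorrect size of input array) There should be at least 5 points to fit the ellipse in function 'fitEllipseNoDirect'
```

View pics/crop1.png

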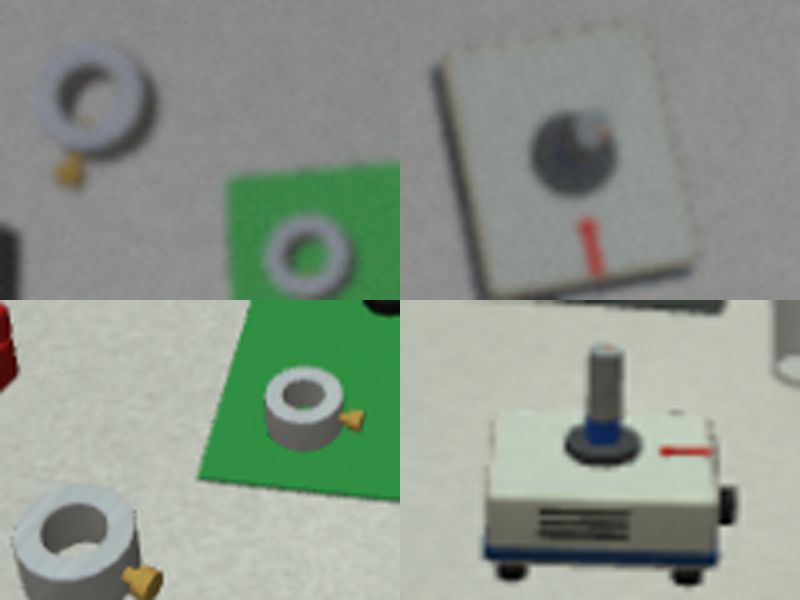

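The crop confirms it: the ring on the mat is clearly smaller than the one on the bench, so it is the collar. The flat's orange tick is on the right of the shaft end, roughly world -y. The red mark points roughly world -x. I'll go over the collar first to look with the wrist camera.

Call:
step_arm --increments '[{"tx":-0.039,"ty":-0.0115},{"tx":-0.039,"ty":-0.0115},{"tx":-0.039,"ty":-0.0115},{"tx":-0.039,"ty":-0.0115},{"tx":-0.039,"ty":-0.0115},{"tx":-0.039,"ty":-0.0115},{"tx":-0.039,"ty":-0.0115},{"tx":-0.039,"ty":-0.0115},{"tx":-0.039,"ty":-0.0115},{"tx":-0.02,"ty":-0.006}]'

```text
invalid input
```

Call:
step_arm --increments '[{"tx":-0.039,"ty":-0.0115,"tz":0,"rx":0,"ry":0,"rz":0,"grip":-1},{"tx":-0.039,"ty":-0.0115,"tz":0,"rx":0,"ry":0,"rz":0,"grip":-1},{"tx":-0.039,"ty":-0.0115,"tz":0,"rx":0,"ry":0,"rz":0,"grip":-1},{"tx":-0.039,"ty":-0.0115,"tz":0,"rx":0,"ry":0,"rz":0,"grip":-1},{"tx":-0.039,"ty":-0.0115,"tz":0,"rx":0,"ry":0,"rz":0,"grip":-1},{"tx":-0.039,"ty":-0.0115,"tz":0,"rx":0,"ry":0,"rz":0,"grip":-1},{"tx":-0.039,"ty":-0.0115,"tz":0,"rx":0,"ry":0,"rz":0,"grip":-1},{"tx":-0.039,"ty":-0.0115,"tz":0,"rx":0,"ry":0,"rz":0,"grip":-1},{"tx":-0.039,"ty":-0.0115,"tz":0,"rx":0,"ry":0,"rz":0,"grip":-1},{"tx":-0.02,"ty":-0.006,"tz":0,"rx":0,"ry":0,"rz":0,"grip":-1}]'

```text
time_s: 0.93
position: [0.5378, 0.3, 0.4039]
orientation: [[-0.917, 0.399, -0.0], [0.399, 0.917, -0.001], [-0.0, -0.001, -1.0]]
force: [-0.8, 0.3, 0.2]
width: 0.0858
finger_force: 0.0
```

```bash
python3 - <<'E'
from h import *
s=ctrl.sense(); im=viewer.capture("wrist"); np.save("w1.npy",im); save("w1",im); c=cal("wrist",s)
print(s["position"], proj(c,[[.579,.267,.028],[.549,.269,.016]]))
hs=cv2.cvtColor(im,cv2.COLOR_RGB2HSV)
g=cv2.inRange(hs,(40,90,40),(80,255,255)); n,l,st,ce=cv2.connectedComponentsWithStats(g); print("green",st[1:][st[1:,4]>500])
o=cv2.inRange(hs,(12,110,60),(28,255,255)); n,l,st,ce=cv2.connectedComponentsWithStats(o)
for i in range(1,n):
    if st[i][4]>15: print("or",st[i],ce[i],plane(c,[ce[i]],.016).round(4))
k=((hs[...,1]<70)&(hs[...,2]>70)).astype(np.uint8); n,l,st,ce=cv2.connectedComponentsWithStats(k)
for i in range(1,n):
    if 200<st[i][4]<15000: print("grey",st[i],ce[i],plane(c,[ce[i]],.028).round(4))
E
```

```text
[0.53784449 0.2999902  0.40389358] [[263.65090938 222.09379664]
 [253.93588338 192.2156006 ]]
green [[  108   133   211   168 16629]]
or [409  18  29  42 621] [424.83091787  37.87439614] [[0.4778 0.4738 0.016 ]]
or [248 189   9  11  76] [252.73684211 193.28947368] [[0.5496 0.2674 0.016 ]]
or [389 212  13  14 132] [395.11363636 217.47727273] [[0.6333 0.394  0.016 ]]
or [ 58 405  36  15 366] [ 76.23224044 413.73497268] [[ 0.7277 -0.0671  0.016 ]]
grey [ 239  198   43   45 1270] [260.35826772 220.02755906] [[0.5756 0.2648 0.028 ]]
```

View pics/w1.png

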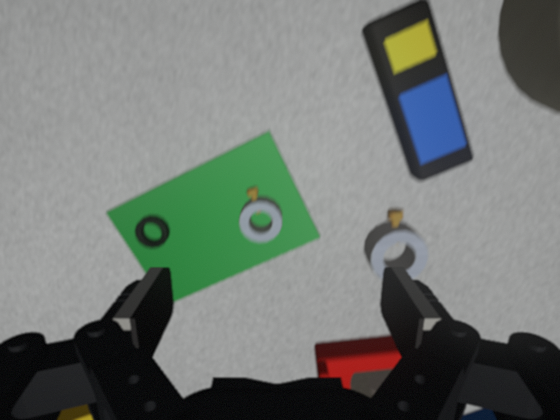

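The wrist view shows the collar ring at (261,221) with its screw at (252,193). The larger look-alike is off the mat at (396,250). Now over the drive.

Call:
step_arm --increments '[{"tx":-0.018,"ty":-0.037,"tz":0,"rx":0,"ry":0,"rz":0,"grip":-1},{"tx":-0.018,"ty":-0.037,"tz":0,"rx":0,"ry":0,"rz":0,"grip":-1},{"tx":-0.018,"ty":-0.037,"tz":0,"rx":0,"ry":0,"rz":0,"grip":-1},{"tx":-0.018,"ty":-0.037,"tz":0,"rx":0,"ry":0,"rz":0,"grip":-1},{"tx":-0.018,"ty":-0.037,"tz":0,"rx":0,"ry":0,"rz":0,"grip":-1},{"tx":-0.018,"ty":-0.037,"tz":0,"rx":0,"ry":0,"rz":0,"grip":-1},{"tx":-0.018,"ty":-0.037,"tz":0,"rx":0,"ry":0,"rz":0,"grip":-1},{"tx":-0.018,"ty":-0.037,"tz":0,"rx":0,"ry":0,"rz":0,"grip":-1},{"tx":-0.018,"ty":-0.037,"tz":0,"rx":0,"ry":0,"rz":0,"grip":-1},{"tx":-0.018,"ty":-0.037,"tz":0,"rx":0,"ry":0,"rz":0,"grip":-1}]'

```text
time_s: 1.82
position: [0.5531, -0.1096, 0.4045]
orientation: [[-0.918, 0.396, -0.0], [0.396, 0.918, 0.0], [0.0, 0.0, -1.0]]
force: [0.9, 0.0, 0.5]
width: 0.0853
finger_force: 0.0
```

Call:
step_arm --increments '[{"tx":-0.018,"ty":-0.037,"tz":0,"rx":0,"ry":0,"rz":0,"grip":-1},{"tx":-0.018,"ty":-0.037,"tz":0,"rx":0,"ry":0,"rz":0,"grip":-1},{"tx":0,"ty":0,"tz":0,"rx":0,"ry":0,"rz":-0.1,"grip":-1},{"tx":0,"ty":0,"tz":0,"rx":0,"ry":0,"rz":-0.1,"grip":-1},{"tx":0,"ty":0,"tz":0,"rx":0,"ry":0,"rz":0,"grip":-1},{"tx":0,"ty":0,"tz":0,"rx":0,"ry":0,"rz":0,"grip":-1},{"tx":0,"ty":0,"tz":0,"rx":0,"ry":0,"rz":0,"grip":-1},{"tx":0,"ty":0,"tz":0,"rx":0,"ry":0,"rz":0,"grip":-1},{"tx":0,"ty":0,"tz":0,"rx":0,"ry":0,"rz":0,"grip":-1},{"tx":0,"ty":0,"tz":0,"rx":0,"ry":0,"rz":0,"grip":-1}]'

```text
time_s: 2.65
position: [0.5574, -0.1897, 0.4047]
orientation: [[-0.978, 0.207, 0.0], [0.207, 0.978, 0.0], [-0.0, 0.0, -1.0]]
force: [0.5, -0.0, -0.5]
width: 0.0854
finger_force: 0.0
```

```bash
python3 - <<'E'
from h import *
s=ctrl.sense(); im=viewer.capture("wrist"); np.save("w2.npy",im); c=cal("wrist",s); print(s["position"],np.round(s["orientation"],3))
save("w2",np.vstack([cv2.resize(im,(400,300)),cv2.resize(im,(400,300))])[:300] if 0 else cv2.resize(im[60:360,80:480],(800,600),interpolation=cv2.INTER_CUBIC))
print(proj(c,[[.559,-.195,.068],[.559,-.195,.123],[.514,-.2,.06]]).round(1))
hs=cv2.cvtColor(im,cv2.COLOR_RGB2HSV)
for nm,lo,hi,z in(("red",(0,130,60),(6,255,255),.06),("redhi",(174,130,60),(180,255,255),.06),("orange",(7,100,60),(22,255,255),.123),("blue",(105,100,30),(130,255,255),.075)):
    n,l,st,ce=cv2.connectedComponentsWithStats(cv2.inRange(hs,lo,hi))
    for i in range(1,n):
        if st[i][4]>8: print(nm,st[i],ce[i].round(1),plane(c,[ce[i]],z).round(4))
E
```

```text
[ 0.55736711 -0.18968513  0.4047456 ] [[-0.978  0.207  0.   ]
 [ 0.207  0.978  0.   ]
 [-0.     0.    -1.   ]]
[[271.4 185.8]
 [270.4 204.4]
 [254.9 135.2]]
red [245 118  18  33 227] [253.5 134.3] [[ 0.5129 -0.201   0.06  ]]
orange [264 202   6   4  14] [266.6 203.4] [[ 0.5577 -0.1975  0.123 ]]
orange [423 277  36  16 325] [440.6 284.1] [[ 0.6511 -0.0774  0.123 ]]
orange [247 289 134  38 816] [308.2 308.4] [[ 0.6509 -0.1837  0.123 ]]
orange [452 293   7  19  31] [456.5 300.3] [[ 0.6686 -0.0658  0.123 ]]
orange [376 299   4   4  10] [377.6 300.8] [[ 0.6555 -0.1282  0.123 ]]
orange [453 300   3   7  10] [453.7 302.4] [[ 0.6701 -0.0681  0.123 ]]
orange [253 337   6  13  23] [255.6 343. ] [[ 0.6745 -0.2326  0.123 ]]
orange [260 361   4   7   9] [261.1 364. ] [[ 0.6964 -0.2328  0.123 ]]
orange [292 367  42  13 261] [313.4 373. ] [[ 0.715  -0.1909  0.123 ]]
blue [ 405  232  116   34 1195] [462.5 248.7] [[ 0.6508 -0.0365  0.075 ]]
blue [461 413  36   7 129] [482.3 417.3] [[ 0.8585 -0.0243  0.075 ]]
```

View pics/w2.png

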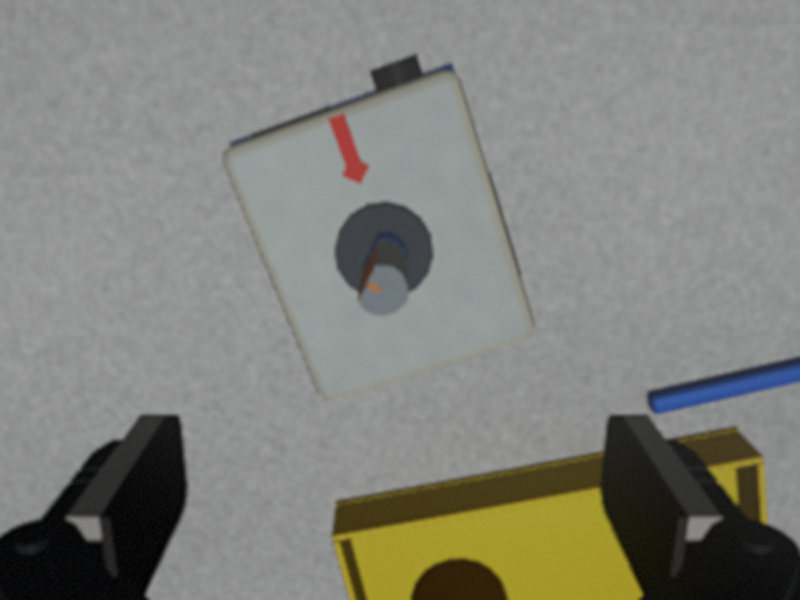

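The wrist crop shows the flange at crop (384,251), the shaft end at (384,289), the orange tick at (372,287) with the flat on the picture's left, and the red arrow from (336,117) to (360,183). Next I work out the angles.

```bash
python3 - <<'E'
from h import *
im=np.load("w2.npy"); s=ctrl.sense(); c=cal("wrist",s)
f=lambda p: np.array(p,float)/2+[80,60]
deg=lambda v: np.degrees(np.arctan2(v[1],v[0]))%360
fl=plane(c,[f((384,251))],.068)[0]; top=plane(c,[f((384,289))],.123)[0]; print("flange",fl,"top",top)
C=plane(c,f([(226,152),(455,72),(532,328),(324,396)]),.06); print("corners mean",C.mean(0), "edges", [round(deg(C[i]-C[j]),1) for i,j in((0,3),(1,2))],[round(deg(C[i]-C[j])+90,1) for i,j in((0,1),(3,2))], np.linalg.norm(C[0]-C[1]),np.linalg.norm(C[0]-C[3]))
hs=cv2.cvtColor(im,cv2.COLOR_RGB2HSV); m=cv2.inRange(hs,(0,130,60),(6,255,255)); m[:, :200]=0;m[180:]=0;m[:,320:]=0
P=plane(c,np.argwhere(m)[:,::-1],.06); v=cv2.fitLine(P[:,:2].astype(np.float32),cv2.DIST_L2,0,.001,.001).ravel(); print("red line",deg(-v[:2])%180+180,P.mean(0),"axis->red",deg(P.mean(0)-fl))
# D end face: grey component, bluish-bright vs dark
box=im[192:220,252:292].astype(int); g=box.sum(2)//3
print("\n".join(" ".join(f"{x:3d}" for x in r) for r in g))
print("\n".join(" ".join(f"{x:3d}" for x in r) for r in (box[...,0]-box[...,2])[6:18]))
E
```

```text
flange [ 0.5587851  -0.19453412  0.068     ] top [ 0.5593231  -0.19393757  0.123     ]
corners mean [ 0.55763479 -0.1940201   0.06      ] edges [np.float64(186.8), np.float64(186.8)] [np.float64(366.8), np.float64(367.7)] 0.10367646339159937 0.12217941006686854
red line 187.1328 [ 0.51295973 -0.20109652  0.06      ] axis->red 188.1496067139158
 66  68  67  67  66  67  67  66  64  59  54  51  51  52  59  76  84  82  82  85  83  81  79  73  69  64  60  59  60  59  59  64  65  68  67  67  66  68  68  68
 67  66  67  68  68  66  68  67  65  57  54  50  51  52  66  92 105 105 104 107 106 105 103 100  93  78  66  60  58  60  59  62  66  67  67  67  67  67  68  67
 67  68  67  68  65  69  67  67  63  57  53  51  52  56  78 105 117 117 115 116 117 116 117 115 112 101  85  71  63  60  60  61  65  68  67  67  67  67  68  68
 66  65  67  68  67  68  67  67  63  56  51  51  53  63  87 109 118 120 119 119 118 119 119 119 118 114 105  92  75  63  60  60  66  66  68  66  68  68  66  65
 64  66  67  68  69  67  66  67  63  56  51  50  58  76 100 114 118 119 117 117 118 119 117 117 119 119 116 108  9
[... 4945 characters left out ...]
 -15 -13 -13 -14 -14 -13 -11  -8  -7  -6  -6  -5  -5  -6  -6
 -5  -5  -5  -5  -5  -6  -3  11  21   4 -11 -15 -15 -12  -5   8  26  28   5 -13 -15 -14 -14 -14 -14 -14 -13 -14 -13 -14 -13 -12  -7  -5  -6  -5  -5  -5  -6  -4
 -6  -5  -6  -6  -4  -7  -2  14  21   0 -14 -15 -15 -15 -14 -11  -5  -1  -9 -14 -15 -15 -14 -14 -14 -14 -15 -14 -14 -13 -12 -12  -8  -5  -6  -5  -7  -5  -6  -6
 -5  -6  -6  -5  -6  -5   1  18  17  -4 -13 -14 -15 -14 -14 -14 -14 -13 -13 -14 -15 -14 -14 -13 -13 -14 -14 -13 -13 -14 -13 -11  -7  -5  -6  -5  -5  -6  -6  -6
 -5  -6  -5  -7  -6  -3   5  17   6  -9 -14 -15 -14 -14 -14 -14 -13 -14 -14 -14 -14 -14 -14 -13 -14 -14 -14 -13 -14 -13 -13 -10  -7  -6  -6  -6  -6  -6  -6  -5
```

Measured: shaft axis (0.5588, -0.1942), red mark direction 187.0°, flat direction about 232°. The flat therefore has to turn 45° clockwise. Aligning the pads with the flat and descending.

Call:
step_arm --increments '[{"tx":-0.0023,"ty":-0.0041,"tz":0,"rx":0,"ry":0,"rz":0,"grip":-1},{"tx":0,"ty":0,"tz":0,"rx":0,"ry":0,"rz":0.1135,"grip":-1},{"tx":0,"ty":0,"tz":0,"rx":0,"ry":0,"rz":0.1135,"grip":-1},{"tx":0,"ty":0,"tz":0,"rx":0,"ry":0,"rz":0.1135,"grip":-1},{"tx":0,"ty":0,"tz":0,"rx":0,"ry":0,"rz":0.1135,"grip":-1},{"tx":0,"ty":0,"tz":0.035,"rx":0,"ry":0,"rz":0,"grip":-1},{"tx":0,"ty":0,"tz":0.035,"rx":0,"ry":0,"rz":0,"grip":-1},{"tx":0,"ty":0,"tz":0.03,"rx":0,"ry":0,"rz":0,"grip":-1},{"tx":0,"ty":0,"tz":0,"rx":0,"ry":0,"rz":0,"grip":-1},{"tx":0,"ty":0,"tz":0,"rx":0,"ry":0,"rz":0,"grip":-1}]'

```text
time_s: 3.53
position: [0.5582, -0.1944, 0.3037]
orientation: [[-0.789, 0.615, -0.003], [0.615, 0.789, 0.002], [0.003, -0.0, -1.0]]
force: [0.0, -0.2, 1.2]
width: 0.0852
finger_force: 0.0
```

Call:
step_arm --increments '[{"tx":0,"ty":0,"tz":0.02,"rx":0,"ry":0,"rz":0,"grip":-1},{"tx":0,"ty":0,"tz":0.022,"rx":0,"ry":0,"rz":0,"grip":-1},{"tx":0,"ty":0,"tz":0,"rx":0,"ry":0,"rz":0,"grip":-1},{"tx":0,"ty":0,"tz":0,"rx":0,"ry":0,"rz":0,"grip":0},{"tx":0,"ty":0,"tz":0,"rx":0,"ry":0,"rz":0,"grip":0.3},{"tx":0,"ty":0,"tz":0,"rx":0,"ry":0,"rz":0,"grip":0.5},{"tx":0,"ty":0,"tz":0,"rx":0,"ry":0,"rz":0,"grip":1},{"tx":0,"ty":0,"tz":0,"rx":0,"ry":0,"rz":0,"grip":1},{"tx":0,"ty":0,"tz":0,"rx":0,"ry":0,"rz":0,"grip":1},{"tx":0,"ty":0,"tz":0,"rx":0,"ry":0,"rz":0,"grip":1}]'

```text
time_s: 4.37
position: [0.5597, -0.1937, 0.264]
orientation: [[-0.79, 0.613, 0.004], [0.613, 0.79, 0.002], [-0.002, 0.004, -1.0]]
force: [6.4, 8.9, 5.1]
width: 0.0147
finger_force: 58.7
```

```bash
python3 - <<'E'
from h import *
s=ctrl.sense(); print({k:np.round(v,4).tolist() for k,v in s.items() if k not in("dq","effort")}, ctrl.tips_ahead)
E
```

```text
{'time_s': 4.3667, 'joint_positions': [-0.5546, 0.1005, -0.1624, 1.3056, 0.0041, 0.1058], 'position': [0.5597, -0.1937, 0.264], 'orientation': [[-0.7897, 0.6134, 0.0042], [0.6134, 0.7897, 0.0023], [-0.0019, 0.0044, -1.0]], 'force': [6.4335, 8.901, 5.1397], 'wrist_torque': [1.5926, -1.2199, 0.0863], 'finger_force': 58.6838, 'width': 0.0147} 0.1734
```

The gap is 14.7 mm, well under 20 mm, so the pads are on the flat and back (16 mm less pad give). I'll relax the side force and turn 45° clockwise.

Call:
step_arm --increments '[{"tx":0,"ty":0.0013,"tz":0,"rx":0,"ry":0,"rz":0,"grip":1},{"tx":-0.0002,"ty":0,"tz":0,"rx":0,"ry":0,"rz":0.0984,"grip":1},{"tx":-0.0002,"ty":0,"tz":0,"rx":0,"ry":0,"rz":0.0984,"grip":1},{"tx":-0.0002,"ty":0,"tz":0,"rx":0,"ry":0,"rz":0.0984,"grip":1},{"tx":-0.0002,"ty":0,"tz":0,"rx":0,"ry":0,"rz":0.0984,"grip":1},{"tx":-0.0002,"ty":0,"tz":0,"rx":0,"ry":0,"rz":0.0984,"grip":1},{"tx":-0.0002,"ty":0,"tz":0,"rx":0,"ry":0,"rz":0.0984,"grip":1},{"tx":-0.0002,"ty":0,"tz":0,"rx":0,"ry":0,"rz":0.0984,"grip":1},{"tx":-0.0002,"ty":0,"tz":0,"rx":0,"ry":0,"rz":0.0984,"grip":1},{"tx":0,"ty":0,"tz":0,"rx":0,"ry":0,"rz":0,"grip":1}]'

```text
time_s: 5.2
position: [0.5609, -0.1945, 0.264]
orientation: [[-0.116, 0.993, 0.002], [0.993, 0.116, 0.001], [0.0, 0.002, -1.0]]
force: [2.0, 4.5, 6.1]
width: 0.0147
finger_force: 59.4
```

```bash
python3 - <<'E'
from h import *
im=viewer.capture("wrist"); b=viewer.capture("side"); s=ctrl.sense(); print({k:np.round(v,4).tolist() for k,v in s.items() if k not in("dq","effort")}); o=s["orientation"]; print(np.degrees(np.arctan2(o[1][1],o[0][1])))
save("w3",np.hstack([cv2.resize(im,(400,300)),cv2.resize(im[170:350,160:400],(400,300),interpolation=cv2.INTER_CUBIC)]))
E
```

```text
{'time_s': 5.3, 'joint_positions': [-0.5542, 0.1053, -0.1573, 1.3067, 0.0018, 0.8946], 'position': [0.5609, -0.1945, 0.264], 'orientation': [[-0.1217, 0.9926, 0.0022], [0.9926, 0.1217, 0.0007], [0.0004, 0.0023, -1.0]], 'force': [2.0671, 4.3495, 6.1133], 'wrist_torque': [0.8106, -0.2645, -0.0433], 'finger_force': 59.4226, 'width': 0.0145}
6.990802447309966
```

View pics/w3.png

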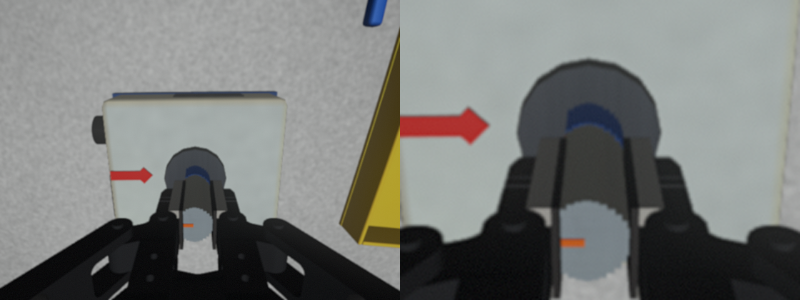

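The picture shows the left pad on the flat, with the orange tick (crop (570,242)) parallel to the red arrow. The gap is 14.5 mm and the angle 187.0°. Releasing gently and lifting.

Call:
step_arm --increments '[{"tx":0,"ty":0,"tz":0,"rx":0,"ry":0,"rz":0,"grip":0.4},{"tx":0,"ty":0,"tz":0,"rx":0,"ry":0,"rz":0,"grip":0},{"tx":0,"ty":0,"tz":0,"rx":0,"ry":0,"rz":0,"grip":-1},{"tx":0,"ty":0,"tz":0,"rx":0,"ry":0,"rz":0,"grip":-1},{"tx":0,"ty":0,"tz":-0.015,"rx":0,"ry":0,"rz":0,"grip":-1},{"tx":0,"ty":0,"tz":-0.03,"rx":0,"ry":0,"rz":0,"grip":-1},{"tx":0,"ty":0,"tz":-0.04,"rx":0,"ry":0,"rz":0,"grip":-1},{"tx":0,"ty":0,"tz":-0.04,"rx":0,"ry":0,"rz":0,"grip":-1},{"tx":0,"ty":0,"tz":0,"rx":0,"ry":0,"rz":0,"grip":-1},{"tx":0,"ty":0,"tz":0,"rx":0,"ry":0,"rz":0,"grip":-1}]'

```text
time_s: 6.13
position: [0.5609, -0.1953, 0.3908]
orientation: [[-0.121, 0.993, 0.004], [0.993, 0.121, -0.003], [-0.003, 0.004, -1.0]]
force: [0.0, -0.1, -0.2]
width: 0.0852
finger_force: 0.0
```

```bash
python3 - <<'E'
from h import *
s=ctrl.sense(); im=viewer.capture("wrist"); np.save("w4.npy",im); c=cal("wrist",s); print(s["position"],s["width"])
deg=lambda v: np.degrees(np.arctan2(v[1],v[0]))%360
q=proj(c,[[.5589,-.195,.123]])[0]; print("pred top",q)
hs=cv2.cvtColor(im,cv2.COLOR_RGB2HSV); m=cv2.inRange(hs,(4,120,60),(20,255,255)); x,y=q.astype(int); b=np.zeros_like(m); b[y-20:y+20,x-25:x+25]=m[y-20:y+20,x-25:x+25]
P=plane(c,np.argwhere(b)[:,::-1],.123); v=cv2.fitLine(P[:,:2].astype(np.float32),cv2.DIST_L2,0,.0005,.0005).ravel(); print("tick",len(P),deg(v[:2])%180+180,P.mean(0),np.ptp(P,0))
# end face: brighter bluish region
k=((im[...,2].astype(int)-im[...,0]>9)&(im.sum(2)>320)).astype(np.uint8); k[:y-30]=0;k[y+30:]=0;k[:,:x-30]=0;k[:,x+30:]=0
n,l,st,ce=cv2.connectedComponentsWithStats(k); i=1+st[1:,4].argmax(); print(st[i],ce[i]); (cx,cy),r=cv2.minEnclosingCircle(np.argwhere(l==i)[:,::-1].astype(np.float32)); print("circ",cx,cy,r,plane(c,[(cx,cy)],.123))
m=cv2.inRange(hs,(0,140,60),(3,255,255))|cv2.inRange(hs,(176,140,60),(180,255,255)); n,l,st,ce=cv2.connectedComponentsWithStats(m); i=1+st[1:,4].argmax(); P=plane(c,np.argwhere(l==i)[:,::-1],.06);v=cv2.fitLine(P[:,:2].astype(np.float32),cv2.DIST_L2,0,.0005,.0005).ravel(); print("red",st[i],deg(v[:2])%180+180,P.mean(0))
E
```

```text
[ 0.56088749 -0.19532453  0.39080278] 0.08516819328251841
pred top [271.82974653 204.46915245]
tick 6 186.9357 [ 0.55658167 -0.19494066  0.123     ] [0.00342128 0.00041644 0.        ]
[266 191  21  27 404] [275.42326733 204.02722772]
circ 273.0 204.0 13.153046607971191 [[ 0.55966086 -0.19456587  0.123     ]]
red [202 177  34  11 214] 187.69336 [ 0.51312719 -0.20056226  0.06      ]
```

The flat reads 186.9° in the image, against 187.0–187.7° for the mark, so it stayed put. Now to the collar.

Call:
step_arm --increments '[{"tx":0.038,"ty":0.006,"tz":0,"rx":0,"ry":0,"rz":0,"grip":-1},{"tx":0.038,"ty":0.006,"tz":0,"rx":0,"ry":0,"rz":0,"grip":-1},{"tx":0.038,"ty":0.006,"tz":0,"rx":0,"ry":0,"rz":0,"grip":-1},{"tx":0.038,"ty":0.006,"tz":0,"rx":0,"ry":0,"rz":0,"grip":-1},{"tx":0.038,"ty":0.006,"tz":0,"rx":0,"ry":0,"rz":0,"grip":-1},{"tx":0.038,"ty":0.006,"tz":0,"rx":0,"ry":0,"rz":0,"grip":-1},{"tx":0.038,"ty":0.006,"tz":0,"rx":0,"ry":0,"rz":0,"grip":-1},{"tx":0.038,"ty":0.006,"tz":0,"rx":0,"ry":0,"rz":0,"grip":-1},{"tx":0.038,"ty":0.006,"tz":0,"rx":0,"ry":0,"rz":0,"grip":-1},{"tx":0.038,"ty":0.006,"tz":0,"rx":0,"ry":0,"rz":0,"grip":-1}]'

```text
time_s: 7.02
position: [0.5731, 0.1915, 0.3858]
orientation: [[-0.121, 0.993, -0.003], [0.993, 0.121, -0.0], [-0.0, -0.003, -1.0]]
force: [1.1, 0.7, 0.1]
width: 0.0852
finger_force: 0.0
```

Call:
step_arm --increments '[{"tx":0.038,"ty":0.006,"tz":0,"rx":0,"ry":0,"rz":0,"grip":-1},{"tx":0.038,"ty":0.006,"tz":0,"rx":0,"ry":0,"rz":-0.12,"grip":-1},{"tx":0,"ty":0,"tz":0,"rx":0,"ry":0,"rz":-0.12,"grip":-1},{"tx":0,"ty":0,"tz":0,"rx":0,"ry":0,"rz":-0.12,"grip":-1},{"tx":0,"ty":0,"tz":0,"rx":0,"ry":0,"rz":-0.12,"grip":-1},{"tx":0,"ty":0,"tz":0,"rx":0,"ry":0,"rz":-0.12,"grip":-1},{"tx":0,"ty":0,"tz":0,"rx":0,"ry":0,"rz":-0.12,"grip":-1},{"tx":0,"ty":0,"tz":0,"rx":0,"ry":0,"rz":-0.12,"grip":-1},{"tx":0,"ty":0,"tz":0,"rx":0,"ry":0,"rz":-0.12,"grip":-1},{"tx":0,"ty":0,"tz":0,"rx":0,"ry":0,"rz":-0.12,"grip":-1}]'

```text
time_s: 7.85
position: [0.5761, 0.2664, 0.3856]
orientation: [[-0.935, 0.355, -0.003], [0.355, 0.935, -0.001], [0.003, -0.002, -1.0]]
force: [-0.1, 0.6, 0.2]
width: 0.0855
finger_force: 0.0
```

Call:
step_arm --increments '[{"tx":0,"ty":0,"tz":0.02,"rx":0,"ry":0,"rz":-0.12,"grip":-1},{"tx":0,"ty":0,"tz":0.02,"rx":0,"ry":0,"rz":-0.12,"grip":-1},{"tx":0,"ty":0,"tz":0.03,"rx":0,"ry":0,"rz":0,"grip":-1},{"tx":0,"ty":0,"tz":0.03,"rx":0,"ry":0,"rz":0,"grip":-1},{"tx":0,"ty":0,"tz":0.02,"rx":0,"ry":0,"rz":0,"grip":-1},{"tx":0,"ty":0,"tz":0,"rx":0,"ry":0,"rz":0,"grip":-1},{"tx":0,"ty":0,"tz":0,"rx":0,"ry":0,"rz":0,"grip":-1},{"tx":0,"ty":0,"tz":0,"rx":0,"ry":0,"rz":0,"grip":-1},{"tx":0,"ty":0,"tz":0,"rx":0,"ry":0,"rz":0,"grip":-1},{"tx":0,"ty":0,"tz":0,"rx":0,"ry":0,"rz":0,"grip":-1}]'

```text
time_s: 8.68
position: [0.577, 0.2666, 0.2696]
orientation: [[-0.992, 0.129, 0.003], [0.129, 0.992, 0.001], [-0.002, 0.001, -1.0]]
force: [-0.5, 0.3, -0.0]
width: 0.0857
finger_force: 0.0
```

```bash
python3 - <<'E'
from h import *
s=ctrl.sense(); im=viewer.capture("wrist"); np.save("w5.npy",im); c=cal("wrist",s); o=np.array(s["orientation"]); print(s["position"],np.degrees(np.arctan2(o[1,0],o[0,0])))
save("w5",im); hs=cv2.cvtColor(im,cv2.COLOR_RGB2HSV)
print("pred",proj(c,[[.577,.266,.028]]))
g=cv2.inRange(hs,(40,90,40),(80,255,255)); g=cv2.morphologyEx(g,cv2.MORPH_CLOSE,np.ones((3,3)))
k=((hs[...,1]<60)&(hs[...,2]>90)).astype(np.uint8); n,l,st,ce=cv2.connectedComponentsWithStats(k)
for i in range(1,n):
    if 600<st[i][4]<20000:
        cs=cv2.findContours((l==i).astype(np.uint8),cv2.RETR_CCOMP,cv2.CHAIN_APPROX_NONE)[0]
        for q in cs:
            if len(q)>40:
                e=cv2.fitEllipse(q); print("grey",st[i],len(q),e,plane(c,[e[0]],.028))
m=cv2.inRange(hs,(12,110,60),(28,255,255)); n,l,st,ce=cv2.connectedComponentsWithStats(m)
for i in range(1,n):
    if st[i][4]>60: print("brass",st[i],ce[i],plane(c,[ce[i]],.016))
E
```

```text
[0.57701393 0.26661258 0.26955383] 172.60481785238397
pred [[275.7848376  218.61628898]]
grey [ 239  183   71   67 2644] 194 ((274.07928466796875, 215.60235595703125), (65.94001770019531, 69.86577606201172), 89.58282470703125) [[0.57490329 0.2652089  0.028     ]]
grey [ 239  183   71   67 2644] 107 ((274.0667419433594, 216.4561004638672), (37.158966064453125, 38.560768127441406), 97.69068908691406) [[0.57545662 0.26512825 0.028     ]]
brass [266 160  18  20 265] [274.29056604 167.83018868] [[0.54757367 0.26886511 0.016     ]]
brass [463 254  24  24 370] [473.11621622 264.62432432] [[0.63224464 0.39613559 0.016     ]]
```

View pics/w5.png

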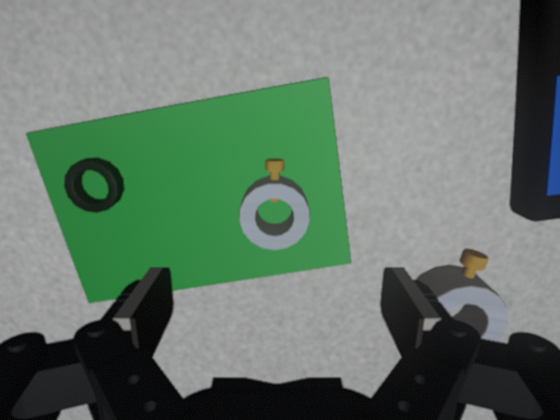

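The smaller collar's ring is at (274,216) and its screw at (274,168), straight ahead of the tool at 172.5°, so the tool is already aligned. Centre (0.5752, 0.2652). Descending to grasp it.

Call:
step_arm --increments '[{"tx":0.0016,"ty":-0.0016,"tz":0.03,"rx":0,"ry":0,"rz":0,"grip":-1},{"tx":0,"ty":0,"tz":0.03,"rx":0,"ry":0,"rz":0,"grip":-1},{"tx":0,"ty":0,"tz":0.02,"rx":0,"ry":0,"rz":0,"grip":-1},{"tx":0,"ty":0,"tz":0.0135,"rx":0,"ry":0,"rz":0,"grip":-1},{"tx":0,"ty":0,"tz":0,"rx":0,"ry":0,"rz":0,"grip":-1},{"tx":0,"ty":0,"tz":0,"rx":0,"ry":0,"rz":0,"grip":-0.4},{"tx":0,"ty":0,"tz":0,"rx":0,"ry":0,"rz":0,"grip":-0.1},{"tx":0,"ty":0,"tz":0,"rx":0,"ry":0,"rz":0,"grip":0.1},{"tx":0,"ty":0,"tz":0,"rx":0,"ry":0,"rz":0,"grip":1},{"tx":0,"ty":0,"tz":0,"rx":0,"ry":0,"rz":0,"grip":1}]'

```text
time_s: 9.57
position: [0.5756, 0.2654, 0.1768]
orientation: [[-0.992, 0.129, 0.003], [0.129, 0.992, 0.001], [-0.003, 0.001, -1.0]]
force: [-1.5, -0.6, 8.1]
width: 0.0437
finger_force: 60.7
```

Call:
step_arm --increments '[{"tx":0,"ty":0,"tz":-0.01,"rx":0,"ry":0,"rz":0,"grip":1},{"tx":0,"ty":0,"tz":-0.02,"rx":0,"ry":0,"rz":0,"grip":1},{"tx":0,"ty":0,"tz":-0.03,"rx":0,"ry":0,"rz":0,"grip":1},{"tx":0,"ty":0,"tz":-0.04,"rx":0,"ry":0,"rz":0,"grip":1},{"tx":0,"ty":0,"tz":-0.04,"rx":0,"ry":0,"rz":0,"grip":1},{"tx":0,"ty":0,"tz":-0.02,"rx":0,"ry":0,"rz":0,"grip":1},{"tx":0,"ty":0,"tz":0,"rx":0,"ry":0,"rz":-0.1,"grip":1},{"tx":0,"ty":0,"tz":0,"rx":0,"ry":0,"rz":-0.1,"grip":1},{"tx":0,"ty":0,"tz":0,"rx":0,"ry":0,"rz":-0.053,"grip":1},{"tx":0,"ty":0,"tz":0,"rx":0,"ry":0,"rz":0,"grip":1}]'

```text
time_s: 10.4
position: [0.5746, 0.2651, 0.3356]
orientation: [[-0.992, -0.126, 0.001], [-0.126, 0.992, 0.0], [-0.001, 0.0, -1.0]]
force: [-0.8, -0.7, -1.2]
width: 0.0437
finger_force: 61.1
```

```bash
python3 - <<'E'
from h import *
s=ctrl.sense(); im=viewer.capture("wrist"); b=viewer.capture("side"); np.save("w6.npy",im); np.save("side6.npy",b); c=cal("wrist",s); o=np.array(s["orientation"]); p=np.array(s["position"]); print(p,np.degrees(np.arctan2(o[1,0],o[0,0])),s["force"],s["width"])
cs=cal("side"); q=proj(cs,[p-[0,0,.173]])[0].astype(int); print(q)
save("w6",np.hstack([cv2.resize(im[150:390,120:440],(400,300),interpolation=cv2.INTER_CUBIC),cv2.resize(b[q[1]-75:q[1]+45,q[0]-80:q[0]+80],(400,300),interpolation=cv2.INTER_CUBIC)]))
hs=cv2.cvtColor(im,cv2.COLOR_RGB2HSV); m=cv2.inRange(hs,(12,110,60),(28,255,255)); n,l,st,ce=cv2.connectedComponentsWithStats(m)
zc=p[2]-.1728
for i in range(1,n):
    if st[i][4]>100: X=plane(c,[ce[i]],zc+.012)[0]; print("brass",st[i],ce[i],(o.T@(X-p)).round(4))
print("pred ring centre, top",proj(c,[p-[0,0,.1728-.024]]))
E
```

```text
[0.57462192 0.26513837 0.33557988] -172.75506880212595 [-0.79895933 -0.66315235 -1.15126981] 0.043684883308914735
[259 254]
brass [ 514   74   46   50 1847] [539.14131023  99.18895506] [0.0736 0.0918 0.1607]
brass [263 204  29  36 795] [276.96603774 219.59622642] [ 0.0288 -0.0003  0.1608]
brass [406 258  19  19 213] [414.21126761 266.79342723] [0.0087 0.0547 0.1608]
pred ring centre, top [[277.6362112  302.27056526]]
```

View pics/w6.png

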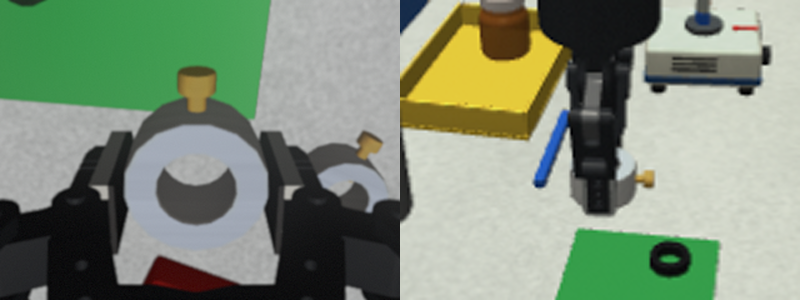

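The collar is held level, with its screw along tool +x (crop (197,85)) and its centre about 1 mm ahead of the TCP. The red-mark heading is set at 187.2°. Carrying it to the shaft.

Call:
step_arm --increments '[{"tx":0.006,"ty":-0.0379,"tz":0,"rx":0,"ry":0,"rz":0,"grip":1},{"tx":0.006,"ty":-0.0379,"tz":0,"rx":0,"ry":0,"rz":0,"grip":1},{"tx":0.006,"ty":-0.0379,"tz":0,"rx":0,"ry":0,"rz":0,"grip":1},{"tx":0.006,"ty":-0.0379,"tz":0,"rx":0,"ry":0,"rz":0,"grip":1},{"tx":0.006,"ty":-0.0379,"tz":0,"rx":0,"ry":0,"rz":0,"grip":1},{"tx":0.006,"ty":-0.0379,"tz":0,"rx":0,"ry":0,"rz":0,"grip":1},{"tx":0.006,"ty":-0.0379,"tz":0,"rx":0,"ry":0,"rz":0,"grip":1},{"tx":0.006,"ty":-0.0379,"tz":0,"rx":0,"ry":0,"rz":0,"grip":1},{"tx":0.006,"ty":-0.0379,"tz":0,"rx":0,"ry":0,"rz":0,"grip":1},{"tx":0.006,"ty":-0.0379,"tz":0,"rx":0,"ry":0,"rz":0,"grip":1}]'

```text
time_s: 11.33
position: [0.5615, -0.1202, 0.3347]
orientation: [[-0.993, -0.121, 0.001], [-0.121, 0.993, -0.0], [-0.001, -0.0, -1.0]]
force: [1.0, 0.1, -0.9]
width: 0.0437
finger_force: 61.3
```

Call:
step_arm --increments '[{"tx":0.006,"ty":-0.0379,"tz":0,"rx":0,"ry":0,"rz":0,"grip":1},{"tx":0.006,"ty":-0.0379,"tz":0,"rx":0,"ry":0,"rz":0,"grip":1},{"tx":0,"ty":0,"tz":0,"rx":0,"ry":0,"rz":0,"grip":1},{"tx":0,"ty":0,"tz":0,"rx":0,"ry":0,"rz":0,"grip":1},{"tx":0,"ty":0,"tz":0,"rx":0,"ry":0,"rz":0,"grip":1},{"tx":0,"ty":0,"tz":0,"rx":0,"ry":0,"rz":0,"grip":1},{"tx":0,"ty":0,"tz":0,"rx":0,"ry":0,"rz":0,"grip":1},{"tx":0,"ty":0,"tz":0,"rx":0,"ry":0,"rz":0,"grip":1},{"tx":0,"ty":0,"tz":0,"rx":0,"ry":0,"rz":0,"grip":1},{"tx":0,"ty":0,"tz":0,"rx":0,"ry":0,"rz":0,"grip":1}]'

```text
time_s: 12.17
position: [0.5595, -0.1945, 0.3343]
orientation: [[-0.992, -0.124, 0.0], [-0.124, 0.992, 0.0], [-0.0, 0.0, -1.0]]
force: [0.2, 0.7, -1.1]
width: 0.0437
finger_force: 61.4
```

```bash
python3 - <<'E'
from h import *
s=ctrl.sense(); im=viewer.capture("wrist"); b=viewer.capture("side"); np.save("w7.npy",im); np.save("side7.npy",b); c=cal("wrist",s); o=np.array(s["orientation"]); p=np.array(s["position"]); print(p,np.degrees(np.arctan2(o[1,0],o[0,0])),s["force"],s["width"])
print("tool-frame delta to put collar on axis:", o.T@(np.array([.559,-.195,p[2]])-p)-[.001,0,0])
cs=cal("side"); q=proj(cs,[[.559,-.195,.123]])[0].astype(int); print(q, proj(cs,[[.559,-.195,.083],[.559,-.195,.123]]))
save("w7",np.hstack([cv2.resize(im[150:390,120:440],(400,300),interpolation=cv2.INTER_CUBIC),cv2.resize(b[q[1]-45:q[1]+30,q[0]-50:q[0]+50],(400,300),interpolation=cv2.INTER_CUBIC)]))
E
```

```text
[ 0.55952837 -0.19452908  0.33425927] -172.85227931952045 [ 0.18465151  0.69569481 -1.14998123] 0.043670846905556476
tool-frame delta to put collar on axis: [-4.17139865e-04 -4.01518383e-04 -9.62570362e-08]
[300 168] [[300.18166744 181.47457508]
 [300.66058046 168.49704337]]
```

View pics/w7.png

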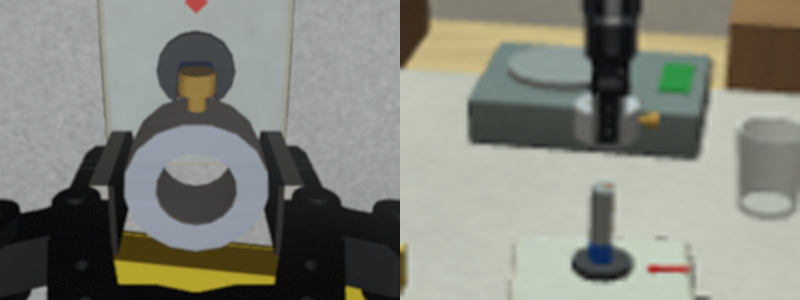

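Both views show the collar centred over the shaft, with the screw towards the arrow. I'll lower it in stages, watching the force.

Call:
step_arm --increments '[{"tx":-0.0004,"ty":-0.0004,"tz":0.015,"rx":0,"ry":0,"rz":0,"grip":1},{"tx":0,"ty":0,"tz":0.01,"rx":0,"ry":0,"rz":0,"grip":1},{"tx":0,"ty":0,"tz":0.005,"rx":0,"ry":0,"rz":0,"grip":1},{"tx":0,"ty":0,"tz":0.003,"rx":0,"ry":0,"rz":0,"grip":1},{"tx":0,"ty":0,"tz":0.003,"rx":0,"ry":0,"rz":0,"grip":1},{"tx":0,"ty":0,"tz":0.003,"rx":0,"ry":0,"rz":0,"grip":1},{"tx":0,"ty":0,"tz":0.003,"rx":0,"ry":0,"rz":0,"grip":1},{"tx":0,"ty":0,"tz":0.002,"rx":0,"ry":0,"rz":0,"grip":1},{"tx":0,"ty":0,"tz":0,"rx":0,"ry":0,"rz":0,"grip":1},{"tx":0,"ty":0,"tz":0,"rx":0,"ry":0,"rz":0,"grip":1}]'

```text
time_s: 13.1
position: [0.5599, -0.1955, 0.2903]
orientation: [[-0.992, -0.124, 0.0], [-0.124, 0.992, -0.0], [-0.0, -0.0, -1.0]]
force: [-0.9, 0.2, -1.1]
width: 0.0436
finger_force: 61.4
```

Call:
step_arm --increments '[{"tx":0,"ty":0,"tz":0.002,"rx":0,"ry":0,"rz":0,"grip":1},{"tx":0,"ty":0,"tz":0.002,"rx":0,"ry":0,"rz":0,"grip":1},{"tx":0,"ty":0,"tz":0.002,"rx":0,"ry":0,"rz":0,"grip":1},{"tx":0,"ty":0,"tz":0.002,"rx":0,"ry":0,"rz":0,"grip":1},{"tx":0,"ty":0,"tz":0.002,"rx":0,"ry":0,"rz":0,"grip":1},{"tx":0,"ty":0,"tz":0.002,"rx":0,"ry":0,"rz":0,"grip":1},{"tx":0,"ty":0,"tz":0,"rx":0,"ry":0,"rz":0,"grip":1},{"tx":0,"ty":0,"tz":0,"rx":0,"ry":0,"rz":0,"grip":1},{"tx":0,"ty":0,"tz":0,"rx":0,"ry":0,"rz":0,"grip":1},{"tx":0,"ty":0,"tz":0,"rx":0,"ry":0,"rz":0,"grip":1}]'

```text
time_s: 13.93
position: [0.5599, -0.1955, 0.2784]
orientation: [[-0.992, -0.124, 0.0], [-0.124, 0.992, -0.0], [-0.0, -0.0, -1.0]]
force: [-0.5, -0.9, -1.3]
width: 0.0434
finger_force: 61.4
```

The screw tip is past the shaft's end with no contact force. The rest is 22.5 mm.

Call:
step_arm --increments '[{"tx":0,"ty":0,"tz":0.003,"rx":0,"ry":0,"rz":0,"grip":1},{"tx":0,"ty":0,"tz":0.004,"rx":0,"ry":0,"rz":0,"grip":1},{"tx":0,"ty":0,"tz":0.004,"rx":0,"ry":0,"rz":0,"grip":1},{"tx":0,"ty":0,"tz":0.004,"rx":0,"ry":0,"rz":0,"grip":1},{"tx":0,"ty":0,"tz":0.004,"rx":0,"ry":0,"rz":0,"grip":1},{"tx":0,"ty":0,"tz":0.002,"rx":0,"ry":0,"rz":0,"grip":1},{"tx":0,"ty":0,"tz":0.0015,"rx":0,"ry":0,"rz":0,"grip":1},{"tx":0,"ty":0,"tz":0,"rx":0,"ry":0,"rz":0,"grip":1},{"tx":0,"ty":0,"tz":0,"rx":0,"ry":0,"rz":0,"grip":1},{"tx":0,"ty":0,"tz":0,"rx":0,"ry":0,"rz":0,"grip":1}]'

```text
time_s: 14.77
position: [0.5599, -0.1955, 0.2559]
orientation: [[-0.992, -0.124, 0.0], [-0.124, 0.992, -0.0], [-0.0, -0.0, -1.0]]
force: [0.6, 0.6, -1.8]
width: 0.0435
finger_force: 61.4
```

```bash
python3 - <<'E'
from h import *
s=ctrl.sense(); im=viewer.capture("wrist"); b=viewer.capture("side"); c=cal("wrist",s); o=np.array(s["orientation"]); p=np.array(s["position"]); print(p,np.degrees(np.arctan2(o[1,0],o[0,0])),s["force"],s["wrist_torque"],s["width"],s["time_s"])
cs=cal("side"); q=proj(cs,[[.559,-.195,.083]])[0].astype(int)
# near silhouette of band & collar front: front surface points towards side camera
print(proj(cs,[[.559,-.185,.083],[.559,-.185,.068],[.559,-.173,.068],[.559,-.1725,.083],[.559,-.1725,.107]]).round(1), q)
save("w8",np.hstack([cv2.resize(im[150:390,120:440],(400,300),interpolation=cv2.INTER_CUBIC),cv2.resize(b[q[1]-25:q[1]+20,q[0]-30:q[0]+30],(400,300),interpolation=cv2.INTER_CUBIC)]))
E
```

```text
[ 0.5599481  -0.19548148  0.25591888] -172.89367953523805 [ 0.58855607  0.57721912 -1.7714254 ] [ 0.07662251 -0.00433955 -0.00578301] 0.04353941779515658 14.7667
[[299.7 183. ]
 [299.6 187.8]
 [299.  189.7]
 [299.2 184.9]
 [299.5 177.1]] [300 181]
```

View pics/w8.png

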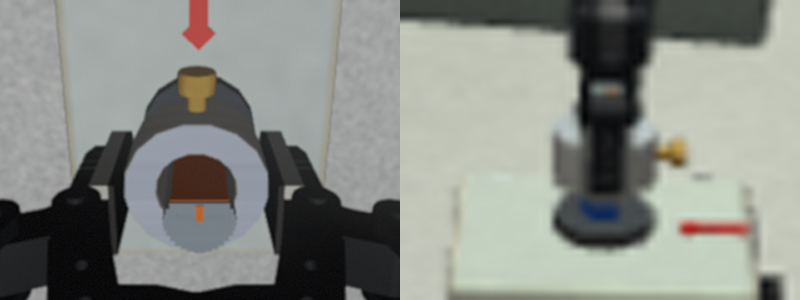

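The pictures show the collar level on the shaft, with the screw at crop (197,85) pointing at the arrow and the tick (200,213) in line with it. The blue band shows between collar and flange. By the TCP height the underside is at 83 mm, the top of the band, with no contact force. Handing in.

```bash
python3 -c "
from plant import ctrl
print(ctrl.finish_job())"
```

```text
the job is handed in; nothing more can be done
None
```

The job is handed in: the shaft's flat is turned to the red mark, and the collar is held level on the shaft with its screw over the flat and its underside at the top of the blue band, clear of the flange (height taken from the arm's position; the side view agrees within about 3 mm).

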